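# Dock the test computer's drive, bolt it in and power up

### The job

Draw the dock's bolt fully open by its knob, then slide the flat drive over the table, nose first, into the dock until it is fully home against the back stop, and shoot the bolt fully across behind it. Only when the drive is bolted in, press the power button fully down and let it spring back. Leave the other things on the table where they are.

Things in the scene. Friction and masses are not known exactly. Their poses are not given: they have to be found in the camera images.
- dock: grey drive dock, fixed. Origin: on the table, mid bay; x points into the bay (the way the drive goes), z up. The bay is 105 mm wide (y +/-52.5), with no raised floor (thin dark base sheet, flush with the table), open on top in the middle. Side walls 24 mm high from x = -63 mm to the stop; lips at their tops overhang 18.5 mm each side, underside 18.5 mm up. Behind: a housing to x = +160, y = +/-65, 42 mm high.
- dock_mouth (a point): centre of the bay's mouth, 8 mm above the table, at x = -83 mm of the dock, y = 0, same axes. Two guide wings 18 mm high flare out from it to y = +/-85 mm at x = -128 mm of the dock. The bolt's bar crosses just inside, at x = -78 to -68 mm of the dock.
- dock_stop (a point): centre of the bay's back stop, 8 mm above the table, at x = +75 mm of the dock, y = 0, same axes
- drive_center (a point): centre (half-way up) of the drive: flat aluminium slab 140 long (x) x 102 wide (y) x 16 mm high, about 0.4 kg, loose on the table before the mouth, roughly pointing at it. x points to its nose (last 10 mm only 92 mm wide), which goes in first; z up. Fully home, the nose touches the back stop and this point is at x = +5 mm, y = 0 of the dock.
- bolt_knob (a point): on the axis of the steel knob of the dock's bolt, 40 mm above the table: an upright post 12 mm across, 15 to 55 mm above the table, clear all round above 24 mm. It stands outside the bay on the dock's -y side, at x = -73, y = -100 mm of the dock when shot, and moves with the bolt.
- bolt (a joint): travel of the bolt (m): 0 = shot, the 10 mm wide bar reaching 30 mm into the mouth and barring the drive; 0.035 = fully drawn clear of the mouth, the knob having moved along the dock's -y. Needs about 2 N to slide and stays where it is left. With the drive home it passes 3 mm behind the drive's rear edge.
- power_top (a point): centre of the top of the round power button (26 mm across, pressed straight down) on the dock's housing
- power (a joint): power button travel (m): 0 released, 0.006 fully down; springs back, about 5 N when fully down
- truss: flat triangular frame of glued wooden craft sticks, 118 x 60 x 5 mm, lying beside the drive's path; a bystander
- marker: black marker pen 16 mm thick, 120 mm long, lying beside the dock; a bystander
- glue: white glue bottle 34 mm across, 90 mm tall, standing near the dock; origin at its base; a bystander
- tape: cardboard-coloured roll of tape, 80 mm across, 20 mm high, lying flat between robot and dock or to the left; a bystander
- mug: white mug 76 mm across, 90 mm tall, to the robot's left; origin at its base; a bystander
- scissors: scissors with black handles, about 200 mm long, 10 mm high, lying to the robot's right; a bystander
- drive: the drive itself; same axes as point drive_center, origin at the centre of its underside
Mind the look-alikes: they are no part of the job. Of the things that look like the drive, the middle-sized one is meant.

How it is judged:
By the outcome, as a careful person would: the job done as asked, in the order asked, and still so for the second after the job is handed in, with the robot touching nothing.
It also fails if it takes over 61 s, if anything falls off the work surface, if the arm or the gripper's body presses on something with over 40 N, if the wrist force passes 120 N, or if a joint passes its speed limit or range.

### The arm

A 6-joint arm with a two-finger parallel gripper is mounted at the origin on the work surface. World frame = base frame: x ahead of the robot, y to its left, z up, the work surface at z = 0. Lengths are in mm, angles in rad, forces in N, time in s.
With the tool pointing down it reaches from about 300 to 750 mm from the base axis. Payload 8.5 kg.
Tool frame: the origin (TCP) lies midway between the tips of the shut fingers; the grasp point (between the pads) lies 19 mm behind it; x points along the fingers, y is the direction in which the jaws open and shut, and the axes are right-handed (so a half turn about x gives the same grasp; the last joint's range is limited). The gripper opens to 88 mm and grips with 3 to 60 N. Pads are 18 mm wide; open, the fingers measure 123 mm over their backs; the gripper's body (75 mm by 187 mm) begins 45 mm behind the grasp point.
Start: joints at [-0.215, 0.381, 1.297, -0, 1.464, -0.215], TCP at [549.982, 0.002, 238.748] pointing down, gripper open.
Joint ranges: [-3.11, 3.11], [-0.89, 2.33], [0.22, 2.48], [-1.42, 4.56], [0.17, 2.85], [-2.88, 2.88]. Speed limits (rad/s): [2.39, 2.39, 3.14, 3.14, 3.14, 3.14].

### API

Orientations are given as a unit quaternion [w, x, y, z].
In Python, from workcell import robot gives the robot as it stands. The module is installed in compiled form; this text tells all that it offers.
- The arm moves only by the shell command python3 -m pendant 'ROWS'. ROWS is text: rows parted by semicolons, each of 7 numbers parted by spaces: the shift along the tool's x, y, z in mm, then the turn, a rotation vector about the tool's x, y, z in degrees, then the finger opening in mm, from 0 to 88.1. In form: tx ty tz wx wy wz claw; .... A call has 1 to 10 rows; each row is the pose to reach, as a shift and turn from the pose commanded when the call began, along the tool's axes at that moment; what a row does not reach only later rows make up. A row lasts 1/10 s, in which the tool goes at most 50 mm and 8.59 degrees, less where a joint would pass 70% of its speed; a pose out of reach is approached as far as the arm can. A call with a gripper value outside its range is refused whole. The fingers move at their own pace and stop on an object; the grip force is fixed at half the most. Time passes only in rows, so rows that repeat a pose let the fingers close. It gives the time, the measured TCP pose, the force and the opening at its end, in the units of the state.
- robot.state(): the state, without advancing time (a new reading comes with each control period).
- robot.snapshot(name): name is "scene" or "side" or "wrist"; returns a dict with "pixels" (400x640x3 uint8, red, green, blue), "depth" (400x640 float32, mm along the optical axis (not along the pixel's ray), 0 where there is no reading), "camera_matrix" (3x3 intrinsics, pixels), "k1" (the pictures are not rectified: a ray, as slopes to the right and down, at radius r is drawn at 1 + k1 r^2 times it, then the intrinsics apply), "R" (3x3) and "t" (3): a world point X has camera coordinates R X + t; the wrist camera has in their place "hand_eye" (4x4, takes a point from camera to tool coordinates, whose origin is the TCP and whose axes are the tool frame's). Camera axes: x right, y down, z forward; pixel columns grow to the right and rows downward; lengths in mm; the calibration is good to about 2 mm. A picture is of the moment at which its call begins: read the wrist's pose just before it.
- robot.close_job(): hands the job in, once; it reports no verdict.
Trained networks look in a picture, given as the dict that the camera call returned (one of the last four; its "shot" number tells which), for a name from the list of things; names that differ only in an ending like _2 or _b are one class to them, and where a whole thing is asked for, a point or a joint stands for the part that bears it (a point fixed in the world has none). Each returns a list of dicts, best first, with "score" (0 to 1); they miss things now and then, are a little off and sometimes report something else, mostly with a low value. They report only what shows in the picture. A call takes as long as a camera call. They do not tell look-alikes from the thing itself.
- robot.look_for(picture, thing): "at" ([x, y, z] in mm, in the coordinates of the camera as it stood for that picture, good to about 4 mm: the middle of the surface that is visible of it).
- robot.silhouettes(picture, thing): "mask" (400x640 bool, what is visible of it).
The state is a dict: "clock": time; "joints": joint angles; "qd": joint speeds; "effort": joint torques, N m; "position": TCP position; "orientation": TCP orientation; "force": force on the tool from outside, world axes, zero at the start; "ft_torque": the same for the moment, N m; "opening": finger opening in mm.
Only numpy, scipy, OpenCV 4.12 (cv2) and the standard library are available. Lean on these libraries where they do the work, as an engineer would, in place of code of your own. Each camera call takes 0.05 s, during which the arm holds its last target.

## Working session

There is one attempt and no reset: what is moved stays moved. The work goes in short steps, Python scripts to look and compute and a shell command to move; the robot and the scene stay as the last step left them, time stands still between calls to the robot, and variables do not carry over. Pictures are saved under pics/ and viewed, and the job is handed in when it is done.

```bash
mkdir -p pics
python3 - <<'E'
from workcell import robot
import cv2,pickle
s=robot.state();print(s['clock'],s['position'],s['orientation'],s['opening'])
for n in ("scene","side"):
    p=robot.snapshot(n); cv2.imwrite(f"pics/{n}0.png",p["pixels"][:,:,::-1]); pickle.dump(p,open(f"{n}0.pkl","wb")); print(n,p['shot'],p['camera_matrix'],p['k1'],p['R'],p['t'])
E
```

```text
0.0 [5.49708628e+02 4.47180679e-02 2.38133605e+02] [ 0.49955116  0.49971292  0.50043453 -0.50030083] 88.03731522648202
scene 1 [[426.61132512   0.         313.72476866]
 [  0.         426.61132512 195.44656407]
 [  0.           0.           1.        ]] -0.01085491619677429 [[-0.02318341  0.99972282 -0.00410066]
 [ 0.77354028  0.01533953 -0.63356147]
 [-0.63332296 -0.01786014 -0.77368149]] [   8.90726886 -359.13830033 1626.58593777]
side 2 [[440.07825988   0.         316.72407986]
 [  0.         440.07825988 200.07406169]
 [  0.           0.           1.        ]] -0.01962254667294545 [[ 0.9185771  -0.39521782 -0.00435756]
 [-0.25498809 -0.58415513 -0.77054776]
 [ 0.30198872  0.70891865 -0.63736736]] [-496.23990715  182.96558532 1182.08576888]
```

View pics/scene0.png

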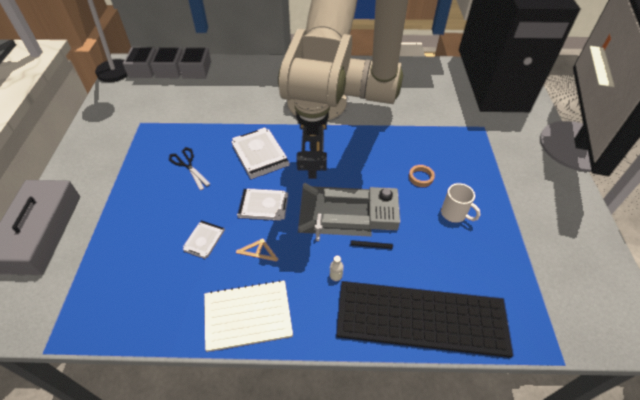

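View pics/side0.png

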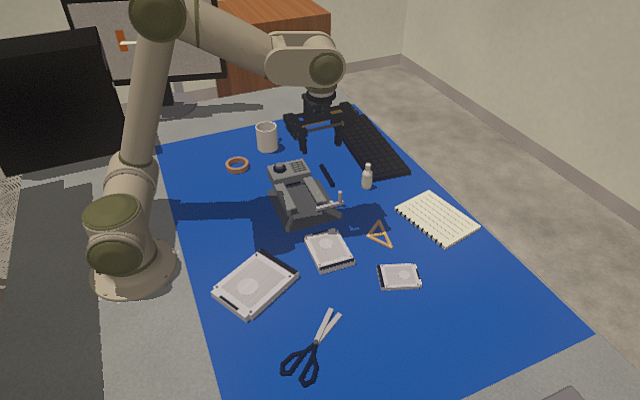

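Scene view: three drive look-alikes: large at (260,150), middle at (262,204), small at (203,238). The middle one, in front of the dock (350,208), is my choice. The knob is at about (318,232), the button at (385,195), and the dock's x points toward world +y.

```bash
cat > h.py <<'E'
import numpy as np,cv2
from scipy.spatial.transform import Rotation as Ro
def Rq(q): return Ro.from_quat([q[1],q[2],q[3],q[0]]).as_matrix()
def pose(p,st=None):
    "cam->world R,t"
    if 'R' in p: R=np.array(p['R']);t=np.array(p['t']);return R.T,-R.T@t
    H=np.array(p['hand_eye']);A=Rq(st['orientation']);return A@H[:3,:3],A@H[:3,3]+np.array(st['position'])
def rays(p,uv):
    K=np.array(p['camera_matrix']);uv=np.asarray(uv,float).reshape(-1,1,2)
    n=cv2.undistortPoints(uv,K,np.array([p['k1'],0,0,0.]))[:,0]
    return np.c_[n,np.ones(len(n))]
def atz(p,uv,z,st=None):
    R,t=pose(p,st);d=rays(p,uv)@R.T;return t+d*((z-t[2])/d[:,2])[:,None]
def dep(p,uv,st=None):
    uv=np.asarray(uv,float).reshape(-1,2);R,t=pose(p,st);i=np.round(uv).astype(int);z=p['depth'][i[:,1],i[:,0]]
    return (rays(p,uv)*z[:,None])@R.T+t
def proj(p,X,st=None):
    R,t=pose(p,st);c=(np.atleast_2d(X)-t)@R
    return cv2.projectPoints(c,np.zeros(3),np.zeros(3),np.array(p['camera_matrix']),np.array([p['k1'],0,0,0.]))[0][:,0]
E
python3 - <<'E'
from workcell import robot
from h import *
p=robot.snapshot("scene");R,t=pose(p)
for n in ("dock","drive","bolt_knob","power_top","truss","marker","glue","tape","mug","scissors"):
    for r in robot.look_for(p,n)[:4]: print(n,round(r['score'],2),np.round(R@np.array(r['at'])+t,1),np.round(proj(p,R@np.array(r['at'])+t)))
for z in robot.silhouettes(p,"drive"):
    m=z['mask'];ys,xs=np.nonzero(m);
    if z['score']<.3: continue
    X=dep(p,np.c_[xs,ys]);X=X[X[:,2]>8];print(z['score'],m.sum(),cv2.minAreaRect(X[:,:2].astype(np.float32)),np.median(X[:,2]))
s=robot.state();print(s['clock'])
im=p['pixels'][170:260,170:420,::-1];cv2.imwrite("pics/crop0.png",cv2.resize(im,None,fx=3.2,fy=3.2,interpolation=cv2.INTER_CUBIC))
E
```

```text
dock 0.91 [533.8 102.5  15.4] [[347. 211.]]
drive 0.95 [ 511.2 -154.9   15.8] [[262. 203.]]
drive 0.89 [ 638.1 -312.7   14. ] [[202. 238.]]
drive 0.72 [ 297.9 -186.7   22.9] [[258. 152.]]
bolt_knob 0.47 [625.5  18.7  15.4] [[318. 236.]]
power_top 0.5 [502.2 210.6  60.9] [[384. 193.]]
power_top 0.33 [626.1  15.8  14.3] [[317. 236.]]
power_top 0.17 [ 675.6 -148.1    5.6] [[259. 252.]]
truss 0.71 [ 670.9 -148.8    2.5] [[259. 251.]]
truss 0.26 [528.3 105.8  13.8] [[348. 210.]]
marker 0.82 [651.7 168.8  12.2] [[371. 245.]]
marker 0.75 [ 345.5 -415.    12.6] [[188. 163.]]
glue 0.56 [752.6  62.9  54.2] [[335. 269.]]
tape 0.68 [ 513.3 -153.9   18.9] [[262. 203.]]
mug 0.92 [538.4 426.3  54.4] [[459. 206.]]
scissors 0.84 [ 343.3 -416.    14.1] [[188. 162.]]
0.88 894 ((954.6824340820312, -181.0607147216797), (810.3831176757812, 118.38619995117188), 22.007396697998047) 11.913437518888372
0.77 1361 ((882.70703125, -105.37258911132812), (877.1494140625, 152.8143310546875), 7.234357833862305) 15.759599786201534
0.69 1792 ((735.2035522460938, -55.40667724609375), (1145.3426513671875, 166.2236328125), 16.310333251953125) 21.20240505413949
0.7
```

View pics/crop0.png

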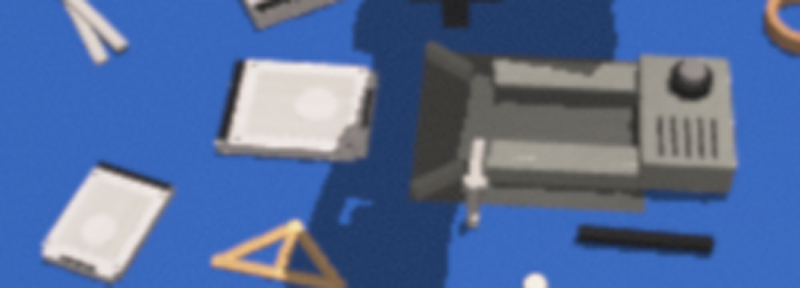

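Confirmed crop: the middle drive is at (262,204) in the scene image with its narrowed nose to the right, and the bolt bar lies across the mouth at (318,220). Next is a closer look with the wrist camera.

Run:
```python
from workcell import robot
from h import *
s=robot.state();p=robot.snapshot("wrist");print(np.round(p['hand_eye'],3),p['camera_matrix'][0])
cv2.imwrite("pics/w0.png",p['pixels'][:,:,::-1])
R,t=pose(p,s);print(t,R)
print(atz(p,[[0,0],[639,0],[0,399],[639,399]],0,s))
```

```text
[[ 0.00000e+00 -2.88000e-01  9.58000e-01 -1.47681e+02]
 [ 1.00000e+00 -1.00000e-03 -1.00000e-03 -1.05000e-01]
 [ 1.00000e-03  9.58000e-01  2.88000e-01 -7.44000e+01]
 [ 0.00000e+00  0.00000e+00  0.00000e+00  1.00000e+00]] [297.55354331   0.         320.25925463]
[549.88224756  74.40660046 386.43365654] [[ 9.99999093e-01 -1.15106763e-03 -6.99687868e-04]
 [-1.30390285e-03 -9.57548440e-01 -2.88269465e-01]
 [-3.38167376e-04  2.88270116e-01 -9.57549072e-01]]
[[ 156.66212378  208.05032572    0.        ]
 [ 940.77377577  206.75751227    0.        ]
 [ -73.62948909 -456.29305486    0.        ]
 [1167.40724483 -456.85505318    0.        ]]
```

View pics/w0.png

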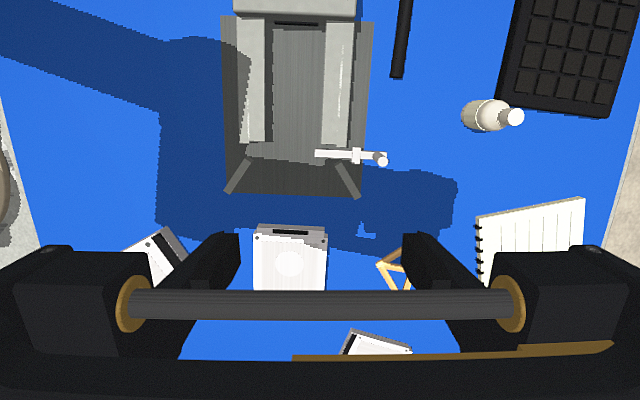

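Wrist view: dock from (240,15) to (360,195), knob at (381,158), drive at (290,258), with its dark-notched nose at (290,232) facing the mouth.

Run:
```python
from workcell import robot
from h import *
s=robot.state();p=robot.snapshot("wrist")
import pickle;pickle.dump((s,p),open("w1.pkl","wb"))
im=p['pixels'][:,:,::-1]
cv2.imwrite("pics/w1a.png",cv2.resize(im[0:200,210:410],None,fx=4,fy=3,interpolation=cv2.INTER_CUBIC)[:600])
cv2.imwrite("pics/w1b.png",cv2.resize(im[215:300,235:345],None,fx=7,fy=7,interpolation=cv2.INTER_CUBIC))
R,t=pose(p,s)
for n in ("dock","drive","bolt_knob","power_top"):
    for r in robot.look_for(p,n)[:3]: X=R@np.array(r['at'])+t;print(n,round(r['score'],2),np.round(X,1),np.round(proj(p,X,s)))
# height map
ys,xs=np.mgrid[0:400,0:640];X=dep(p,np.c_[xs.ravel(),ys.ravel()],s).reshape(400,640,3)
np.save("w1X.npy",X)
for v in (60,100,140,153,158,180,190): print(v,[(u,*np.round(X[v,u]).astype(int)) for u in range(224,400,8)])
```

```text
dock 0.86 [5.176e+02 8.660e+01 3.000e-01] [[294.  95.]]
drive 0.95 [ 506.1 -123.6   19.5] [[289. 255.]]
drive 0.95 [ 630.6 -284.8   17.3] [[372. 347.]]
drive 0.64 [518.5  90.    2.5] [[295.  92.]]
bolt_knob 0.61 [585.2  17.   15.2] [[349. 153.]]
power_top 0.52 [523.   84.1  -3.6] [[299.  97.]]
60 [(224, np.int64(434), np.int64(128), np.int64(2)), (232, np.int64(444), np.int64(128), np.int64(4)), (240, np.int64(459), np.int64(124), np.int64(26)), (248, np.int64(468), np.int64(124), np.int64(25)), (256, np.int64(477), np.int64(124), np.int64(25)), (264, np.int64(486), np.int64(125), np.int64(22)), (272, np.int64(492), np.int64(127), np.int64(3)), (280, np.int64(502), np.int64(127), np.int64(2)), (288, np.int64(511), np.int64(127), np.int64(2)), (296, np.int64(521), np.int64(127), np.int64(0)), (304, np.int64(530), np.int64(127), np.int64(3)), (312, np.int64(540), np.int64(127), np.int64(1)), (320, np.int64(549), np.int64(127), np.int64(3)), (328, np.int64(559), np.int64(124), np.int64(26)), (336, np.int64(568), np.int64(124), np.int64(25)), (344, np.int64(577), np.int64(124), np.int64(
[... 6167 characters left out ...]
(288, np.int64(506), np.int64(-35), np.int64(3)), (296, np.int64(517), np.int64(-35), np.int64(3)), (304, np.int64(528), np.int64(-35), np.int64(3)), (312, np.int64(538), np.int64(-35), np.int64(1)), (320, np.int64(549), np.int64(-34), np.int64(4)), (328, np.int64(560), np.int64(-35), np.int64(3)), (336, np.int64(571), np.int64(-34), np.int64(4)), (344, np.int64(581), np.int64(-35), np.int64(2)), (352, np.int64(590), np.int64(-29), np.int64(21)), (360, np.int64(603), np.int64(-35), np.int64(3)), (368, np.int64(614), np.int64(-35), np.int64(1)), (376, np.int64(625), np.int64(-35), np.int64(2)), (384, np.int64(636), np.int64(-35), np.int64(1)), (392, np.int64(646), np.int64(-35), np.int64(1))]
```

View pics/w1a.png

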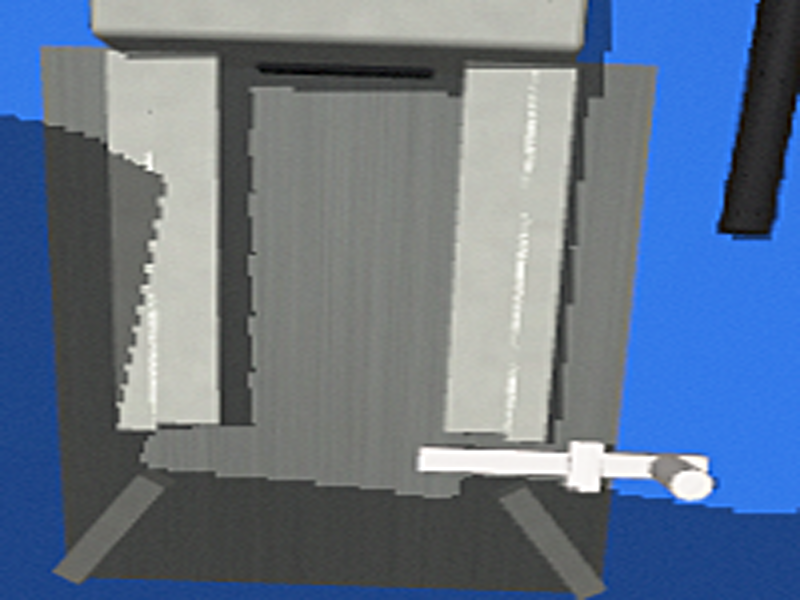

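View pics/w1b.png

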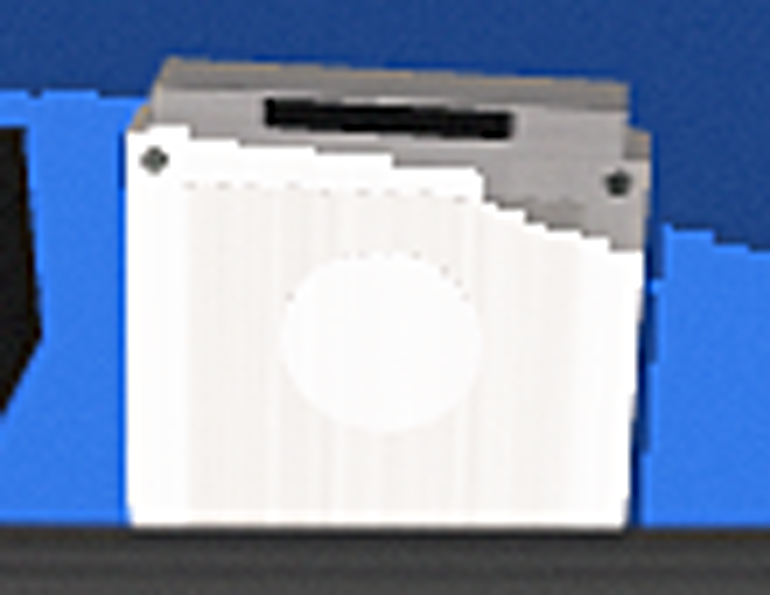

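Run:
```python
from h import *
import pickle
s,p=pickle.load(open("w1.pkl","rb"))
c=lambda a:[(210+x/4-.375,y/3-.33) for x,y in a]
L=atz(p,c([(219,60),(219,240),(219,418)]),24,s);Rr=atz(p,c([(465,70),(455,250),(445,428)]),24,s)
print(L.round(1),Rr.round(1))
for a in(L,Rr): d=a[2]-a[0];print(np.degrees(np.arctan2(-d[1],-d[0])))
print('lip front',atz(p,c([(165,428),(500,435)]),24,s).round(1))
print('bar',atz(p,c([(418,460),(560,462)]),16,s).round(1))
print('knob',atz(p,c([(690,485)]),55,s).round(1))
print('wings far tip',atz(p,c([(67,577),(592,592)]),18,s).round(1))
b=lambda a:[(235+x/7-.43,215+y/7-.43) for x,y in a]
print('drive top L edge',atz(p,b([(128,135),(130,520)]),16,s).round(1),'R edge',atz(p,b([(648,155),(630,520)]),16,s).round(1))
print('nose',atz(p,b([(150,85),(628,108)]),16,s).round(1), 'screws',atz(p,b([(153,158),(617,184)]),16,s).round(1))
```

```text
[[488.5 166.   24. ]
 [485.6 103.2  24. ]
 [482.2  35.5  24. ]] [[556.  162.2  24. ]
 [553.4  99.3  24. ]
 [550.4  31.3  24. ]]
87.23503278408558
87.55260578268344
lip front [[465.5  31.5  24. ]
 [567.1  28.4  24. ]]
bar [[542.   17.1  16. ]
 [586.4  16.2  16. ]]
knob [[619.5  13.7  55. ]]
wings far tip [[427.9 -32.9  18. ]
 [598.1 -39.9  18. ]]
drive top L edge [[ 457.9  -92.8   16. ]
 [ 452.1 -179.7   16. ]] R edge [[ 558.9  -97.    16. ]
 [ 555.6 -179.4   16. ]]
nose [[462.9 -82.3  16. ]
 [555.  -87.1  16. ]] screws [[ 462.5  -97.7   16. ]
 [ 552.9 -103.2   16. ]]
```

Dock yaw is about 87.4° with its origin near (519,93), and the lip width of 68 mm and wing span of 170 mm check out. The knob is near (619,14), and the drive centre near (505,-155) with yaw about 87°. First I'll go above the knob.

```bash
python3 -m pendant '0 35 -7 1.3 0 0 50; 0 69 -14 2.6 0 0 50; 40 69 -14 2.6 0 0 50; 80 69 -14 2.6 0 0 50; 120 69 -14 2.6 0 0 50; 120 69 -14 2.6 0 0 50; 120 69 -14 2.6 0 0 50'
python3 - <<'E'
from workcell import robot
from h import *
import pickle
s=robot.state();p=robot.snapshot("wrist");pickle.dump((s,p),open("w2.pkl","wb"))
print(s['clock'],s['position'].round(1) if hasattr(s['position'],'round') else s['position'])
cv2.imwrite("pics/w2.png",p['pixels'][:,:,::-1])
print(proj(p,[[615.8,15.5,55],[619.5,14,55],[619.5,14,24]],s))
p=robot.snapshot("scene");cv2.imwrite("pics/s2.png",cv2.resize(p['pixels'][130:280,220:420,::-1],None,fx=4,fy=4))
E
```

```text
clock: 1.7
position: [619.4, 13.9, 119.7]
orientation: [0.489, 0.511, 0.488, -0.511]
force: [-0.5, 0.2, 0.6]
opening: 50.1
1.7 [619.4  13.9 119.7]
[[315.71887611 206.06505721]
 [320.71177173 207.72537571]
 [320.6601158  195.74181993]]
```

View pics/w2.png

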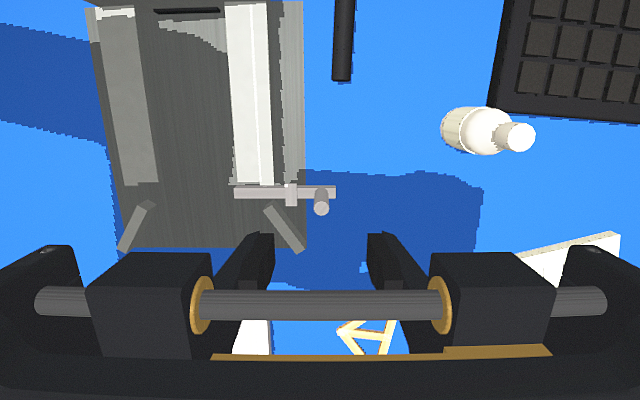

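View pics/s2.png

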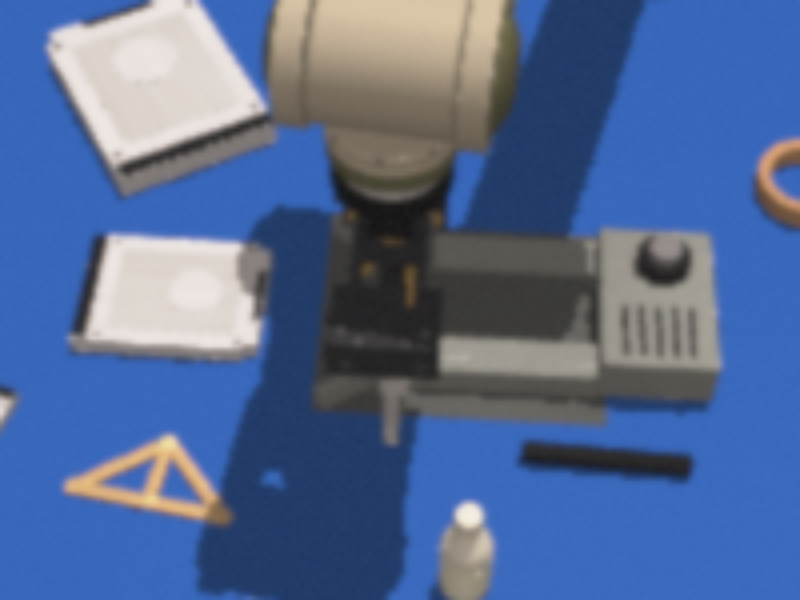

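The knob top appears at (321,208), as projected for (619.5,14). Descending and gripping.

```bash
python3 -m pendant '40 0 0 0 0 0 50; 75 0 0 0 0 0 50; 91 0 0 0 0 0 50; 91 0 0 0 0 0 50; 91 0 0 0 0 0 8; 91 0 0 0 0 0 8; 91 0 0 0 0 0 8; 91 0 0 0 0 0 8; 91 0 0 0 0 0 8'
```

```text
clock: 2.7
position: [619.2, 14.0, 28.3]
orientation: [0.489, 0.511, 0.488, -0.511]
force: [0.5, 0.1, 1.4]
opening: 12.1
```

Gripped at 12.1 mm, which matches the post. Drawing the bolt.

```bash
python3 -m pendant '0 10 0 0 0 0 8; 0 20 0 0 0 0 8; 0 27 0 0 0 0 8; 0 30 0 0 0 0 8; 0 31 0 0 0 0 8; 0 31 0 0 0 0 8'; python3 -m pendant '0 1 0 0 0 0 8; 0 2 0 0 0 0 8; 0 2 0 0 0 0 8'
```

```text
clock: 3.3
position: [650.4, 12.6, 28.2]
orientation: [0.489, 0.511, 0.488, -0.511]
force: [0.4, 0.6, 4.8]
opening: 10.9
clock: 3.6
position: [650.8, 12.6, 28.2]
orientation: [-0.488, -0.51, -0.489, 0.512]
force: [-8.0, -0.2, 9.3]
opening: 10.6
```

```bash
python3 -m pendant '0 1.5 0 0 0 0 8; 0 1.5 0 0 0 0 8; 0 1.5 0 0 0 0 8'
python3 - <<'E'
from workcell import robot
from h import *
s=robot.state();p=robot.snapshot("wrist")
cv2.imwrite("pics/w3.png",p['pixels'][:300,:,::-1])
E
```

```text
clock: 3.9
position: [650.9, 12.6, 28.1]
orientation: [-0.487, -0.51, -0.49, 0.513]
force: [-13.4, -0.3, 13.3]
opening: 11.1
```

View pics/w3.png

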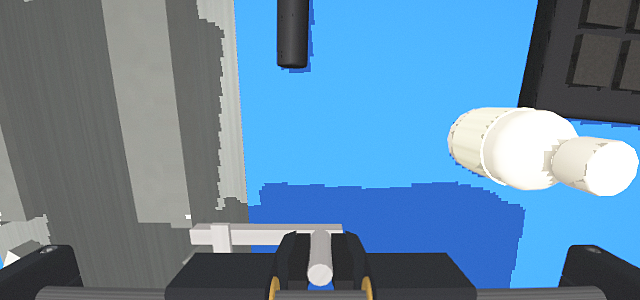

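The knob is fully drawn: it hit the end stop with the knob at x≈651 against 650.8 expected. Releasing, rising and going behind the drive.

```bash
python3 -m pendant '0 -1.5 0 0 0 0 40; 0 -2 0 0 0 0 40; 0 -2 0 0 0 0 40; -30 -2 0 0 0 0 40; -70 -2 0 0 0 0 40; -110 -2 0 0 0 0 46; -112 -20 40 0 0 0 46; -112 -42 80 0 0 0 46; -112 -64 120 0 0 0 46; -112 -86 160 0 0 0 46'; python3 -m pendant '0 -23 38 0 0 0 46; 0 -45 76 0 0 0 46; 0 -56 114 0 0 0 46; 0 -56 114 0 0 0 46; 0 -56 114 0 0 0 46';  python3 - <<'E'
from workcell import robot
from h import *
import pickle
s=robot.state();p=robot.snapshot("wrist");pickle.dump((s,p),open("w4.pkl","wb"))
cv2.imwrite("pics/w4.png",p['pixels'][:,:,::-1])
E
```

```text
clock: 4.95
position: [559.4, -144.8, 139.7]
orientation: [0.489, 0.511, 0.488, -0.511]
force: [0.6, -1.1, 0.0]
opening: 45.7
clock: 5.45
position: [499.1, -255.3, 139.6]
orientation: [0.488, 0.512, 0.488, -0.512]
force: [0.4, 0.4, 0.4]
opening: 45.5
```

View pics/w4.png

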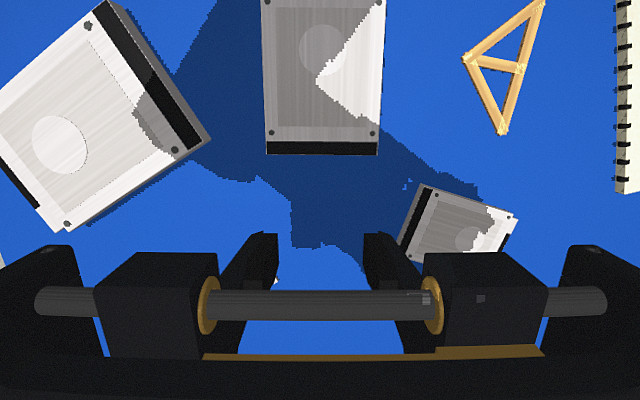

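Run:
```python
from h import *
import pickle
s,p=pickle.load(open("w4.pkl","rb"))
print('rear top edge',atz(p,[(268,141.5),(380,141.5)],16,s).round(1),'rear bottom',atz(p,[(267,155),(378,155)],0,s).round(1))
print('sides',atz(p,[(262,5),(266,130)],16,s).round(1),atz(p,[(386,5),(380,130)],16,s).round(1))
print('big corner',atz(p,[(211,138),(182,155),(68,232)],20,s).round(1),'small',atz(p,[(400,245),(420,190)],14,s).round(1))
d=p['depth'];print(dep(p,[(300,130),(340,130),(300,40),(350,40)],s).round(1))
```

```text
rear top edge [[ 453.6 -210.    16. ]
 [ 555.  -214.9   16. ]] rear bottom [[ 448.5 -224.7    0. ]
 [ 556.2 -229.9    0. ]]
sides [[ 458.9  -99.2   16. ]
 [ 452.8 -199.7   16. ]] [[ 559.7 -104.    16. ]
 [ 554.9 -204.6   16. ]]
big corner [[ 403.5 -203.8   20. ]
 [ 374.4 -217.6   20. ]
 [ 240.8 -288.6   20. ]] small [[ 576.7 -320.4   14. ]
 [ 594.2 -263.1   14. ]]
[[ 483.3 -201.2   17.6]
 [ 519.  -203.    16.4]
 [ 488.2 -127.9   18.7]
 [ 529.4 -129.9   18.8]]
```

The drive's rear is at y≈-225, with its midline within 1.5 mm of the dock line. Descending behind it.

```bash
python3 -m pendant '40 2 0 0 0 0 46; 80 2 0 0 0 0 46; 115 2 0 0 0 0 46; 130 2 0 0 0 0 46; 134 2 0 0 0 0 46; 134 2 0 0 0 0 46'; python3 -m pendant '0 0 -8 0 0 0 46; 0 0 -14 0 0 0 46; 0 0 -18 0 0 0 46; 0 0 -22 0 0 0 46; 0 0 -28 0 0 0 46; 0 0 -36 0 0 0 46; 0 0 -44 0 0 0 46; 0 0 -52 0 0 0 46; 0 0 -60 0 0 0 46; 0 0 -68 0 0 0 46'; python3 -m pendant '0 0 -8 0 0 0 46; 0 0 -16 0 0 0 46; 0 0 -24 0 0 0 46; 0 0 -32 0 0 0 46; 0 0 -36 0 0 0 46'
python3 - <<'E'
from workcell import robot
from h import *
import pickle
s=robot.state();p=robot.snapshot("wrist");pickle.dump((s,p),open("w5.pkl","wb"))
cv2.imwrite("pics/w5.png",p['pixels'][:,:,::-1])
p=robot.snapshot("scene");cv2.imwrite("pics/s5.png",cv2.resize(p['pixels'][130:280,220:420,::-1],None,fx=4,fy=4))
E
```

```text
clock: 6.1
position: [501.7, -254.0, 5.7]
orientation: [0.489, 0.511, 0.489, -0.511]
force: [0.1, 0.5, 0.0]
opening: 45.9
clock: 7.1
position: [504.3, -186.4, 5.8]
orientation: [-0.489, -0.511, -0.489, 0.511]
force: [-0.5, -4.4, 3.3]
opening: 46.1
clock: 7.6
position: [505.8, -150.1, 5.7]
orientation: [-0.488, -0.511, -0.489, 0.511]
force: [-0.2, -4.6, 2.9]
opening: 45.6
```

View pics/w5.png

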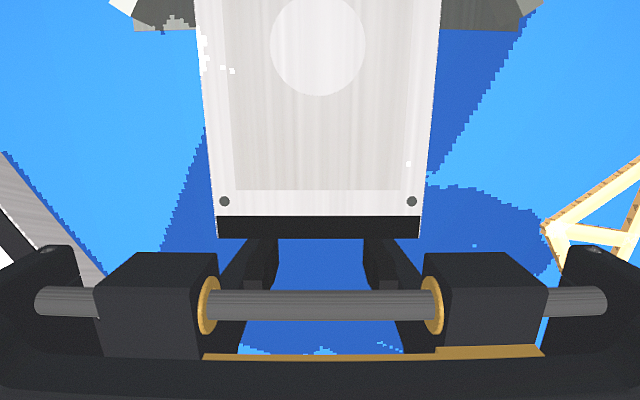

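View pics/s5.png

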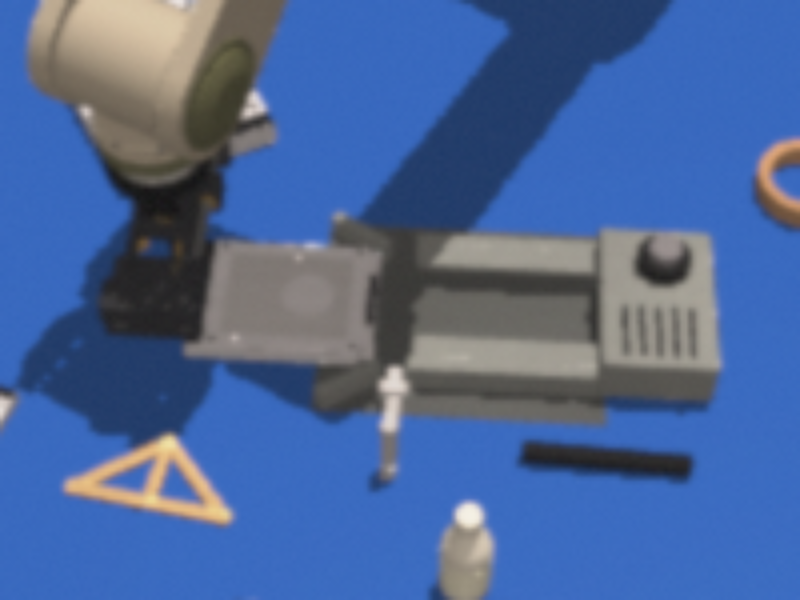

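The drive is tracking straight, with its nose at the mouth and the bolt clear. Continuing more slowly.

```bash
python3 -m pendant '0 0 -4 0 0 0 46; 0 0 -8 0 0 0 46; 0 0 -12 0 0 0 46; 0 0 -16 0 0 0 46; 0 0 -20 0 0 0 46; 0 0 -24 0 0 0 46'; python3 -m pendant '0 0 -4 0 0 0 46; 0 0 -8 0 0 0 46; 0 0 -12 0 0 0 46; 0 0 -16 0 0 0 46; 0 0 -20 0 0 0 46; 0 0 -24 0 0 0 46'
python3 - <<'E'
from workcell import robot
from h import *
p=robot.snapshot("scene");cv2.imwrite("pics/s6.png",cv2.resize(p['pixels'][130:280,220:420,::-1],None,fx=4,fy=4))
p=robot.snapshot("wrist");cv2.imwrite("pics/w6.png",p['pixels'][:,:,::-1])
E
```

```text
clock: 8.3
position: [507.6, -127.3, 6.1]
orientation: [0.489, 0.512, 0.488, -0.511]
force: [1.5, -5.3, 1.7]
opening: 46.0
clock: 8.9
position: [508.6, -103.1, 6.0]
orientation: [0.489, 0.511, 0.488, -0.511]
force: [2.8, -5.4, 1.8]
opening: 46.0
```

View pics/w6.png

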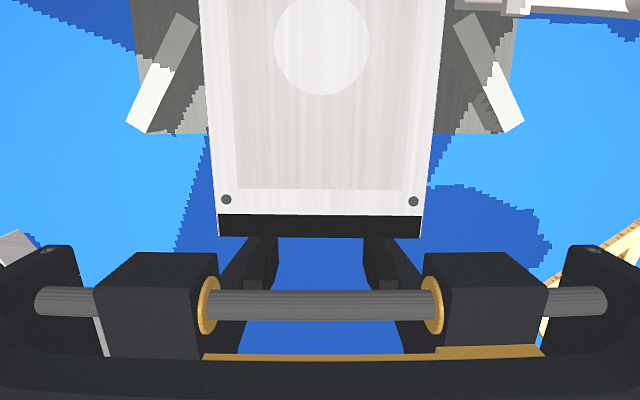

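The drive is in the bay mouth and straight, and the push force is steady at 5 N. Continuing.

```bash
python3 -m pendant '0 0 -5 0 0 0 46; 0 0 -10 0 0 0 46; 0 0 -15 0 0 0 46; 0 0 -20 0 0 0 46; 0 0 -25 0 0 0 46; 0 0 -30 0 0 0 46; 0 0 -35 0 0 0 46; 0 0 -40 0 0 0 46;0 0 -45 0 0 0 46; 0 0 -50 0 0 0 46'; python3 -m pendant '0 0 -5 0 0 0 46; 0 0 -10 0 0 0 46; 0 0 -15 0 0 0 46; 0 0 -20 0 0 0 46; 0 0 -25 0 0 0 46; 0 0 -30 0 0 0 46; 0 0 -35 0 0 0 46; 0 0 -40 0 0 0 46;0 0 -45 0 0 0 46; 0 0 -50 0 0 0 46'
```

```text
clock: 10.0
position: [510.8, -53.1, 5.8]
orientation: [0.489, 0.511, 0.488, -0.511]
force: [2.9, -3.6, -0.3]
opening: 45.9
clock: 11.0
position: [513.0, -3.1, 5.8]
orientation: [0.489, 0.511, 0.488, -0.511]
force: [3.2, -4.7, -0.1]
opening: 46.2
```

```bash
python3 -m pendant '0 0 -3 0 0 0 46; 0 0 -6 0 0 0 46; 0 0 -9 0 0 0 46; 0 0 -12 0 0 0 46; 0 0 -14 0 0 0 46; 0 0 -15 0 0 0 46'
```

```text
clock: 11.6
position: [513.6, 11.8, 5.8]
orientation: [0.489, 0.511, 0.488, -0.511]
force: [2.3, -4.7, 0.5]
opening: 45.9
```

```bash
python3 -m pendant '0 0 -2 0 0 0 46; 0 0 -4 0 0 0 46; 0 0 -5 0 0 0 46; 0 0 -6 0 0 0 46'; python3 -m pendant '0 0 -1 0 0 0 46; 0 0 -1.5 0 0 0 46; 0 0 -1.5 0 0 0 46'
python3 - <<'E'
from workcell import robot
from h import *
p=robot.snapshot("wrist");cv2.imwrite("pics/w7.png",p['pixels'][:,:,::-1])
E
```

```text
clock: 12.0
position: [513.8, 16.5, 5.8]
orientation: [-0.49, -0.51, -0.488, 0.511]
force: [0.1, -19.0, 1.0]
opening: 46.2
clock: 12.3
position: [513.8, 16.6, 5.8]
orientation: [-0.49, -0.51, -0.488, 0.512]
force: [-0.9, -22.8, 0.4]
opening: 45.9
```

View pics/w7.png

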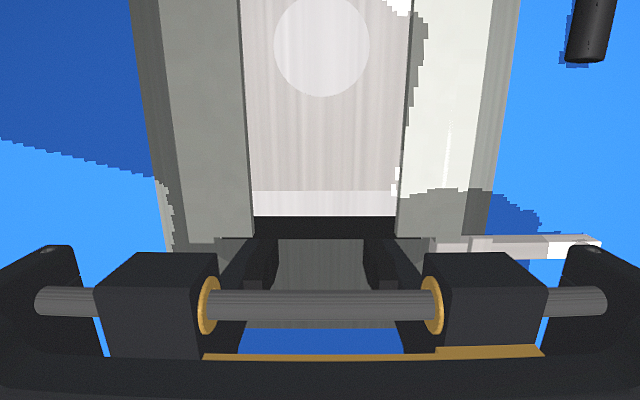

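The drive stopped with force rising to 23 N within 2.4 mm of the predicted home position. Backing off and checking from above.

```bash
python3 -m pendant '0 0 3 0 0 0 46; 0 0 6 0 0 0 46; -10 0 6 0 0 0 46; -50 0 6 0 0 0 46; -90 0 3 0 0 0 46; -130 0 3 0 0 0 46; -134 0 -20 0 0 0 46; -134 0 -40 0 0 0 46; -134 0 -40 0 0 0 46; -134 0 -40 0 0 0 46';  python3 - <<'E'
from workcell import robot
from h import *
import pickle
s=robot.state();p=robot.snapshot("wrist");pickle.dump((s,p),open("w8.pkl","wb"))
cv2.imwrite("pics/w8.png",p['pixels'][:,:,::-1])
p=robot.snapshot("side");cv2.imwrite("pics/d8.png",cv2.resize(p['pixels'][140:260,240:400,::-1],None,fx=5,fy=5,interpolation=cv2.INTER_CUBIC))
E
```

```text
clock: 13.35
position: [515.0, 59.6, 139.9]
orientation: [-0.489, -0.511, -0.489, 0.511]
force: [-0.2, -0.3, -0.3]
opening: 46.1
```

View pics/w8.png

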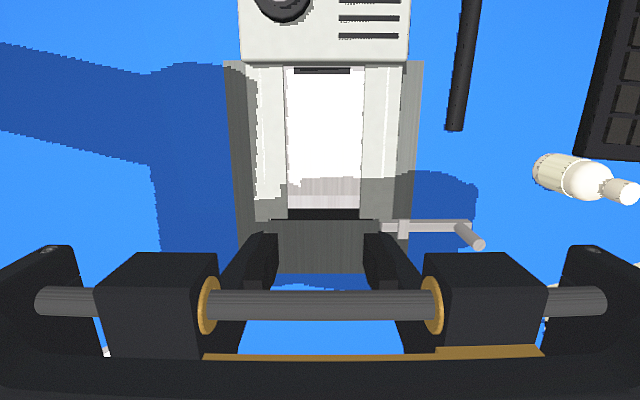

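View pics/d8.png

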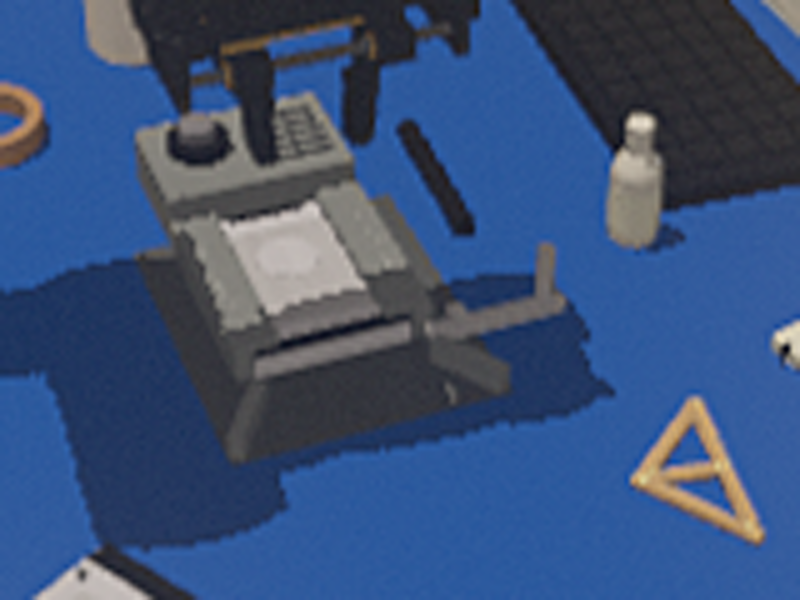

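Run:
```python
from h import *
import pickle
s,p=pickle.load(open("w8.pkl","rb"))
print('rear',atz(p,[(290,219),(360,219)],16,s).round(1),'bar far/near',atz(p,[(430,220),(430,231)],16,s).round(1),'knob',atz(p,[(478,243)],55,s).round(1),'lip front',atz(p,[(270,219),(375,219)],24,s).round(1))
print('stop bottom',atz(p,[(322,66),(322,72)],24,s).round(1))
cv2.imwrite("pics/w8c.png",cv2.resize(p['pixels'][0:260,220:500,::-1],None,fx=2.8,fy=2.3,interpolation=cv2.INTER_CUBIC))
cv2.imwrite("pics/w8d.png",cv2.resize(p['pixels'][190:270,220:500,::-1],None,fx=2.8,fy=6,interpolation=cv2.INTER_CUBIC))
```

```text
rear [[483.6  28.6  16. ]
 [552.   25.5  16. ]] bar far/near [[621.1  21.2  16. ]
 [621.9   9.4  16. ]] knob [[650.2  13.7  55. ]] lip front [[465.6  32.6  24. ]
 [565.3  28.1  24. ]]
stop bottom [[520.9 165.3  24. ]
 [520.7 160.6  24. ]]
```

View pics/w8d.png

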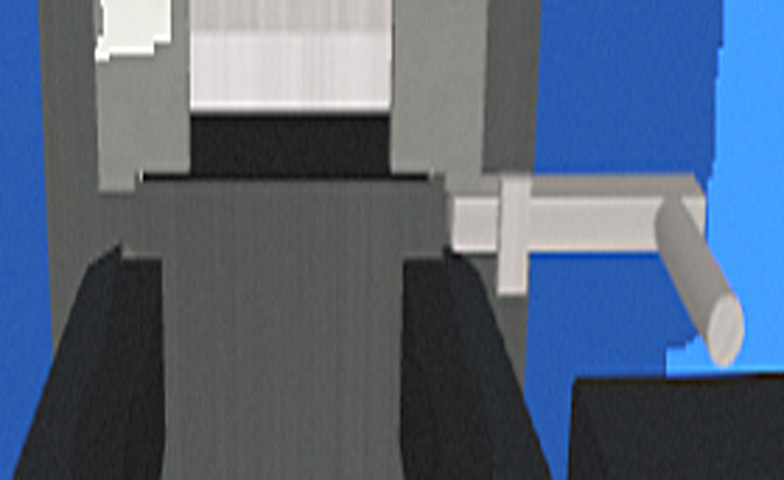

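View pics/w8c.png

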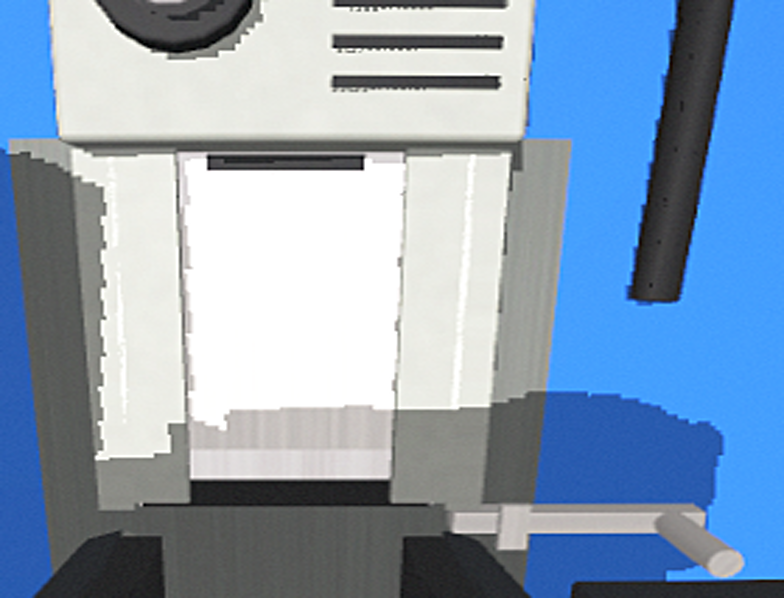

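The rear is about 3 mm clear of the bolt's line, as specified for home, and the connector notch is up against the stop. Now shooting the bolt.

```bash
python3 -m pendant '0 45 13 0 0 0 50; 0 92 27 0 0 0 50; 0 138 40 0 0 0 50; 0 138 40 0 0 0 50; 40 138 40 0 0 0 50; 80 138 40 0 0 0 50; 107 138 40 0 0 0 50; 107 138 40 0 0 0 50'; python3 -m pendant '0 0 0 0 0 0 8; 0 0 0 0 0 0 8; 0 0 0 0 0 0 8; 0 0 0 0 0 0 8; 0 0 0 0 0 0 8'
```

```text
clock: 14.25
position: [648.8, 12.8, 28.9]
orientation: [-0.486, -0.51, -0.491, 0.513]
force: [-0.6, -0.5, 0.4]
opening: 50.0
clock: 14.75
position: [651.3, 13.0, 33.4]
orientation: [-0.489, -0.511, -0.489, 0.511]
force: [-14.4, 0.4, 7.4]
opening: 12.3
```

```bash
python3 -m pendant '0 -8 0 0 0 0 8; 0 -16 0 0 0 0 8; 0 -24 0 0 0 0 8; 0 -30 0 0 0 0 8; 0 -33 0 0 0 0 8; 0 -34 0 0 0 0 8; 0 -34 0 0 0 0 8'; python3 -m pendant '0 -1 0 0 0 0 8; 0 -2 0 0 0 0 8; 0 -2 0 0 0 0 8'; python3 -m pendant '0 -1 0 0 0 0 8; 0 -2 0 0 0 0 8; 0 -2 0 0 0 0 8'
```

```text
clock: 15.45
position: [617.2, 14.5, 33.4]
orientation: [0.489, 0.511, 0.488, -0.511]
force: [0.7, -0.6, 6.0]
opening: 10.9
clock: 15.75
position: [615.7, 14.6, 33.4]
orientation: [0.489, 0.512, 0.488, -0.511]
force: [1.8, -0.3, 5.5]
opening: 10.7
clock: 16.05
position: [615.6, 14.6, 33.5]
orientation: [0.49, 0.513, 0.487, -0.51]
force: [10.1, 1.9, 0.5]
opening: 11.1
```

```bash
python3 -m pendant '0 -1.5 0 0 0 0 8; 0 -1.5 0 0 0 0 8'; python3 -m pendant '0 2 0 0 0 0 40; 0 2 0 0 0 0 40; 0 2 0 0 0 0 40; -40 2 0 0 0 0 40; -80 2 0 0 0 0 40; -120 2 0 0 0 0 40; -155 2 0 0 0 0 40; -167 -32 -30 0 0 0 40; -167 -65 -60 0 0 0 40; -167 -95 -91 0 0 0 40'; python3 -m pendant '0 0 0 0 0 0 0; 0 0 0 0 0 0 0; 0 0 0 0 0 0 0';  python3 - <<'E'
from workcell import robot
from h import *
import pickle
s=robot.state();p=robot.snapshot("wrist");pickle.dump((s,p),open("w9.pkl","wb"))
cv2.imwrite("pics/w9.png",p['pixels'][:,:,::-1])
R,t=pose(p,s)
for r in robot.look_for(p,"power_top")[:3]: X=R@np.array(r['at'])+t;print(r['score'],X.round(1),proj(p,X,s))
p=robot.snapshot("scene");cv2.imwrite("pics/s9.png",cv2.resize(p['pixels'][130:280,220:420,::-1],None,fx=4,fy=4))
E
```

```text
clock: 16.25
position: [615.5, 14.5, 33.5]
orientation: [0.491, 0.514, 0.486, -0.509]
force: [18.0, 1.8, -3.5]
opening: 11.2
clock: 17.25
position: [519.2, 110.8, 199.8]
orientation: [-0.488, -0.511, -0.489, 0.512]
force: [0.2, 0.1, -0.1]
opening: 39.8
clock: 17.55
position: [521.7, 109.4, 199.5]
orientation: [-0.488, -0.511, -0.488, 0.512]
force: [0.6, -0.2, -0.6]
opening: 18.0
0.63 [607.5  21.2  15.1] [[393.85513396 240.12296669]]
0.61 [493.2 215.9  66.6] [[282.59217076  69.42266852]]
```

View pics/w9.png

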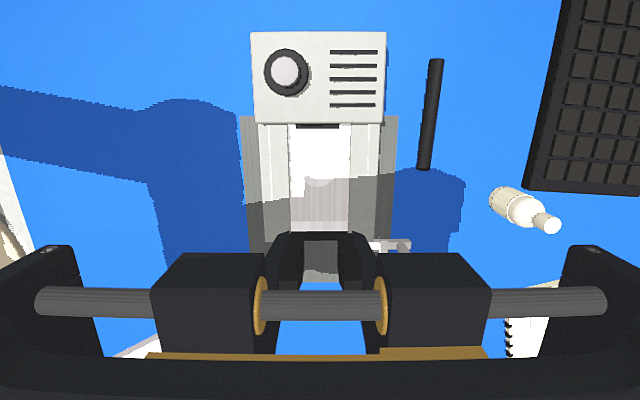

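View pics/s9.png

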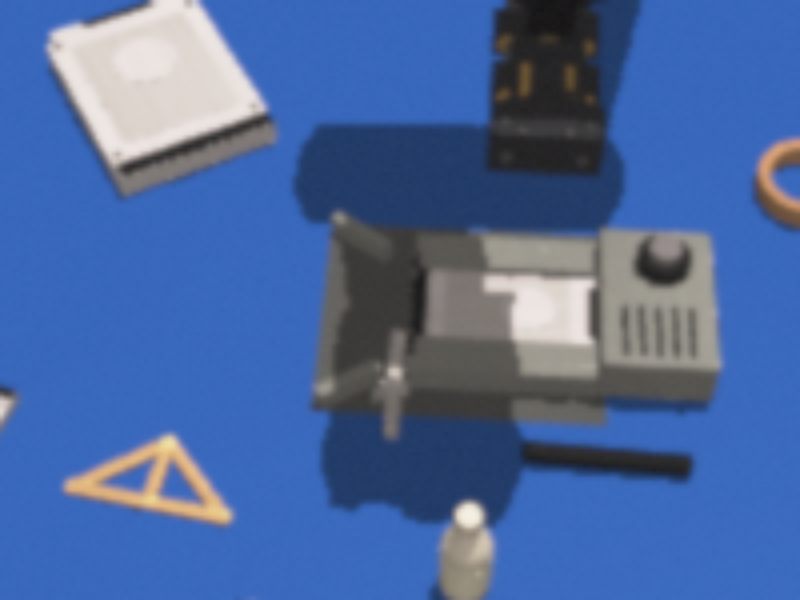

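The bolt bar is across behind the drive in the scene crop at (395,350). The button cap is at (286,71) in the wrist view.

Run:
```python
from h import *
import pickle
s,p=pickle.load(open("w9.pkl","rb"))
for v in range(48,98,5): print(v,[tuple(dep(p,[(u,v)],s)[0].round().astype(int).tolist()) for u in range(262,314,6)])
cv2.imwrite("pics/w9c.png",cv2.resize(p['pixels'][25:130,240:400,::-1],None,fx=5,fy=5,interpolation=cv2.INTER_CUBIC))
```

```text
48 [(473, 238, 45), (478, 238, 44), (484, 238, 43), (490, 238, 44), (495, 237, 45), (501, 237, 43), (506, 237, 44), (512, 237, 43), (518, 236, 43)]
53 [(472, 234, 43), (478, 234, 43), (485, 231, 56), (491, 231, 56), (496, 231, 56), (502, 231, 56), (507, 231, 54), (512, 232, 43), (517, 232, 42)]
58 [(472, 230, 44), (479, 228, 55), (485, 227, 56), (491, 226, 65), (497, 225, 65), (501, 226, 56), (507, 226, 56), (512, 228, 43), (517, 227, 44)]
63 [(472, 225, 44), (479, 223, 55), (486, 222, 65), (491, 221, 66), (496, 221, 65), (502, 221, 67), (506, 222, 55), (512, 222, 56), (517, 223, 45)]
68 [(471, 221, 44), (479, 219, 56), (486, 217, 67), (491, 217, 67), (496, 217, 66), (501, 217, 64), (507, 217, 64), (512, 218, 55), (517, 219, 44)]
73 [(470, 217, 42), (478, 215, 56), (485, 213, 67), (490, 213, 65), (496, 213, 66), (501, 213, 65), (506, 213, 64), (511, 213, 55), (517, 214, 46)]
78 [(470, 212, 45), (478, 210, 57), (485, 209, 65), (490, 209, 66), (496, 209, 67), (501, 208, 65), (506, 209, 58), (511, 209, 56), (516, 209, 44)]
83 [(470, 207, 43), (478, 206, 56), (483, 206, 58), (490, 205, 66), (495, 204, 65), (500, 204, 65), (505, 205, 55), (511, 204, 56), (516, 205, 43)]
88 [(469, 203, 44), (475, 202, 43), (483, 201, 56), (488, 201, 56), (494, 201, 54), (499, 201, 56), (505, 200, 56), (510, 201, 44), (516, 200, 44)]
93 [(469, 198, 44), (475, 198, 44), (480, 198, 43), (488, 197, 55), (494, 196, 56), (499, 196, 57), (504, 196, 45), (510, 196, 44), (515, 196, 45)]
```

View pics/w9c.png

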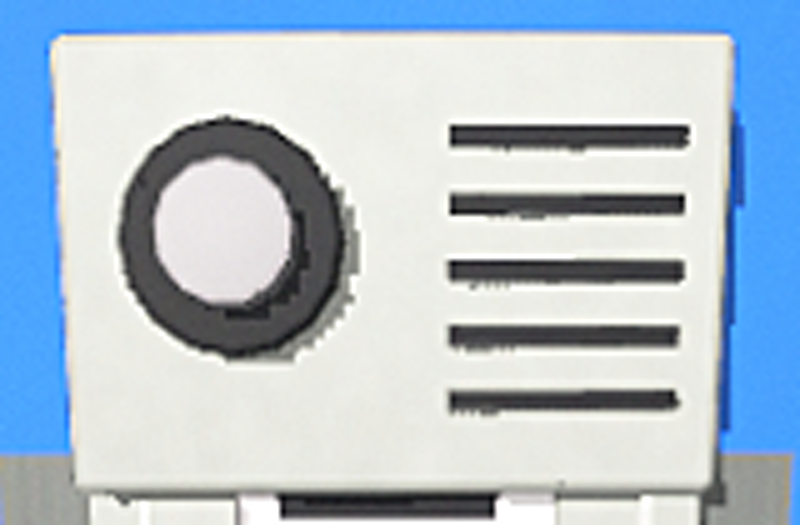

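```bash
python3 -m pendant '0 -11 -35 0 0 0 0; 0 -22 -70 0 0 0 0; 0 -32 -104 0 0 0 0; 0 -32 -104 0 0 0 0; 40 -32 -104 0 0 0 0; 80 -32 -104 0 0 0 0; 115 -32 -104 0 0 0 0; 125 -32 -104 0 0 0 0; 125 -32 -104 0 0 0 0; 125 -32 -104 0 0 0 0'
python3 - <<'E'
from workcell import robot
from h import *
p=robot.snapshot("side");cv2.imwrite("pics/d10.png",cv2.resize(p['pixels'][110:230,230:390,::-1],None,fx=5,fy=5,interpolation=cv2.INTER_CUBIC))
p=robot.snapshot("scene");cv2.imwrite("pics/s10.png",cv2.resize(p['pixels'][130:250,300:460,::-1],None,fx=5,fy=5))
E
```

```text
clock: 18.7
position: [495.1, 215.1, 76.1]
orientation: [0.489, 0.512, 0.488, -0.511]
force: [-0.4, 0.5, -0.1]
opening: 0.1
```

View pics/d10.png

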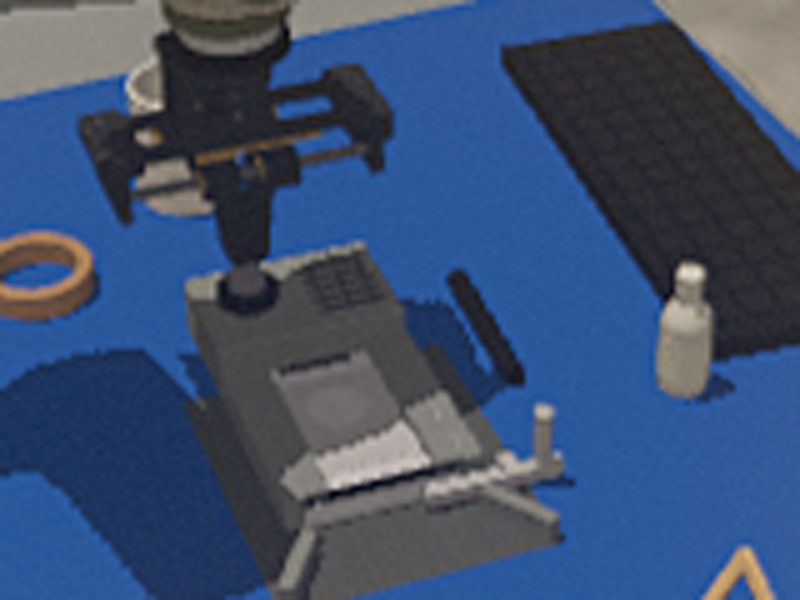

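View pics/s10.png

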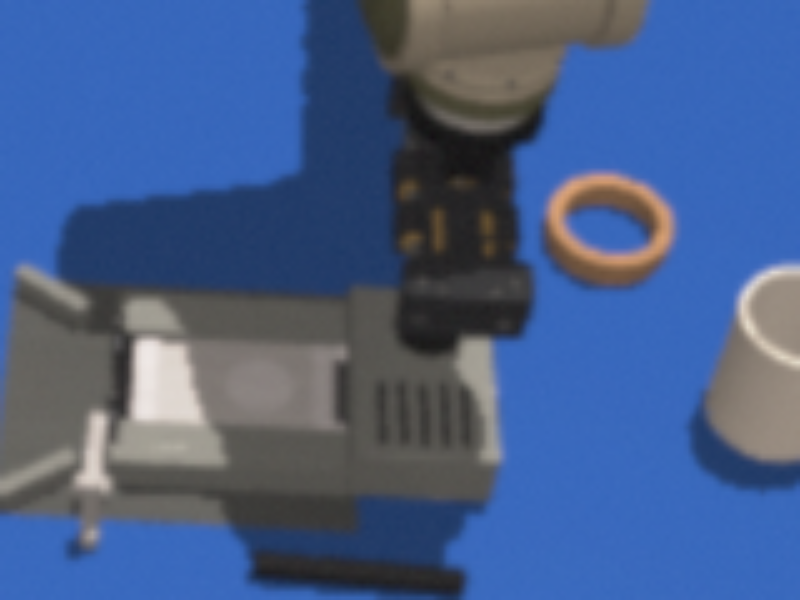

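Both views confirm that the drive is in, the bolt is across behind it, and the fingers are over the button. Pressing in small steps.

```bash
python3 -m pendant '6 0 0 0 0 0 0; 10 0 0 0 0 0 0; 12 0 0 0 0 0 0; 13 0 0 0 0 0 0; 13 0 0 0 0 0 0'; python3 -m pendant '1 0 0 0 0 0 0; 2 0 0 0 0 0 0; 2 0 0 0 0 0 0'; python3 -m pendant '1 0 0 0 0 0 0; 2 0 0 0 0 0 0; 2 0 0 0 0 0 0';python3 -m pendant '1 0 0 0 0 0 0; 1.5 0 0 0 0 0 0; 1.5 0 0 0 0 0 0'
```

```text
clock: 19.3
position: [494.1, 215.4, 61.8]
orientation: [0.489, 0.511, 0.489, -0.511]
force: [-0.6, -0.3, 3.2]
opening: 0.3
clock: 19.6
position: [494.0, 215.4, 59.8]
orientation: [0.489, 0.511, 0.488, -0.511]
force: [-0.8, -0.4, 3.3]
opening: 0.7
clock: 19.9
position: [494.1, 215.4, 58.4]
orientation: [0.489, 0.511, 0.488, -0.511]
force: [-1.9, -0.5, 10.5]
opening: 0.6
clock: 20.2
position: [494.1, 215.4, 58.1]
orientation: [0.489, 0.512, 0.488, -0.511]
force: [-6.4, -2.0, 22.3]
opening: 0.2
```

The button bottomed at z≈58, with about 6 mm of travel and 22 N. Releasing and retracting.

```bash
python3 -m pendant '-6 0 0 0 0 0 0; -14 0 0 0 0 0 0; -40 0 0 0 0 0 0; -80 0 0 0 0 0 0; -120 0 0 0 0 0 0; -160 0 30 0 0 0 0; -160 0 70 0 0 0 0; -160 0 110 0 0 0 0; -160 0 110 0 0 0 0; -160 0 110 0 0 0 0'
python3 - <<'E'
from workcell import robot
from h import *
s=robot.state();p=robot.snapshot("wrist");cv2.imwrite("pics/w11.png",p['pixels'][:,:,::-1])
print(s['position'],s['force'],dep(p,[(u,v) for u,v in [(290,90)]],s))
X=proj(p,[[494.5,214.5,63.5]],s)[0];print(X,dep(p,[X],s).round(1))
p=robot.snapshot("side");cv2.imwrite("pics/d11.png",p['pixels'][:,:,::-1])
p=robot.snapshot("scene");cv2.imwrite("pics/s11.png",p['pixels'][:,:,::-1])
E
```

```text
clock: 21.2
position: [488.9, 105.1, 216.2]
orientation: [-0.488, -0.512, -0.488, 0.512]
force: [0.1, 0.3, 0.0]
opening: 0.3
[488.90314305 105.05175362 216.1565222 ] [0.05136905 0.29330366 0.02162863] [[461.98841806 196.10267817  44.32055719]]
[320.99445902  66.76605569] [[494.5 214.3  65.3]]
```

View pics/w11.png

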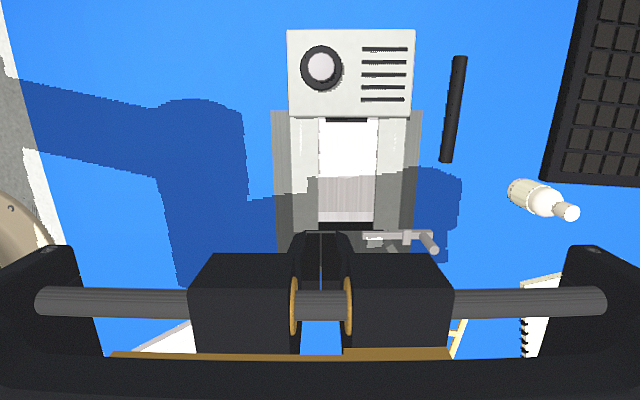

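View pics/s11.png

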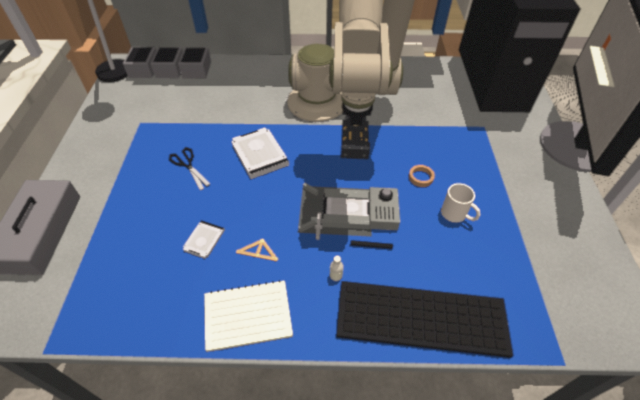

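Run:
```python
from workcell import robot
from h import *
s=robot.state();p=robot.snapshot("wrist")
cv2.imwrite("pics/w12.png",cv2.resize(p['pixels'][190:270,280:460,::-1],None,fx=4.4,fy=6,interpolation=cv2.INTER_CUBIC))
print(atz(p,[(433.5,249)],55,s))
```

```text
[[615.58305739  16.27097952  55.        ]]
```

View pics/w12.png

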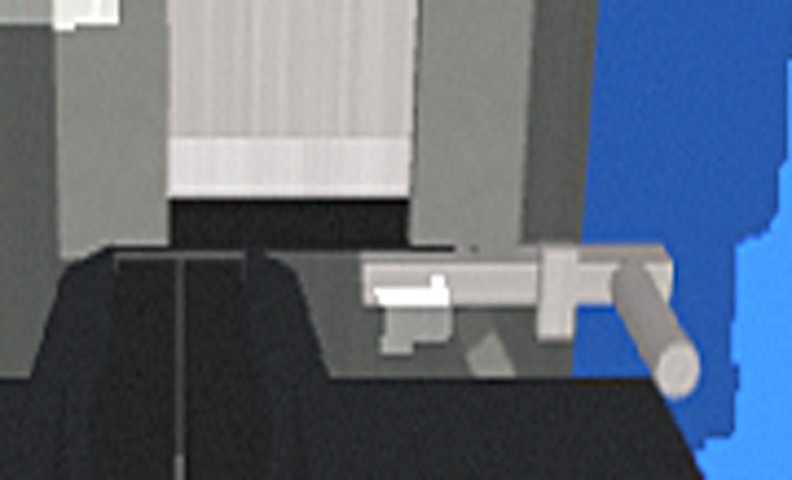

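The crop shows the bar across behind the drive with the knob at x≈616 mm, which is the shot position. Handing in.

```bash
python3 -c "
from workcell import robot
print(robot.close_job(), robot.state()['clock'])"
```

```text
the job is handed in; nothing more can be done
the job is handed in; nothing more can be done
```

The job is done and handed in at about 21 s on the robot's clock, well inside the 61 s limit. No verdict was reported.

- **Bolt open:** I gripped the knob and drew the bolt to its end stop, with the knob reaching x≈651 mm as predicted.
- **Drive home:** I pushed the middle-sized drive nose first with two fingers until it stopped against a 23 N push. The stop came 2.4 mm before the point I had predicted. I took it as fully home because the rear edge sat about 3 mm clear of the bolt's line, as your description says it should.
- **Bolt shot:** I slid the bolt fully across behind the drive to its other stop, about 35 mm of travel. The last image put the knob at x≈616 mm, its shot position.
- **Power button:** I pressed it about 6 mm until it bottomed at 22 N, then let it go. A depth check afterwards showed its top back at the height it had before the press.

In the final pictures the bystanders look unmoved, the arm is clear of everything, and the highest wrist force I read was about 23 N. The object-finding networks sometimes mistook the bolt or dock for the button. I located the knob and the button from the picture and depth data instead.

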